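# Open the ratchet jaw of a bottle caddy for refilling

## Robot

A 6-joint arm with a two-finger parallel gripper is mounted at the origin on the work surface. World frame = base frame: x ahead of the robot, y to its left, z up, the work surface at z = 0. Lengths are in mm, angles in rad, forces in N, time in s.
With the tool pointing down it reaches from about 325 to 925 mm from the base axis. Payload 3.1 kg.
Tool frame: the origin (TCP) lies at the very end of the fingers, on their centre line; the grasp point (between the pads) lies 19 mm behind it; z points along the fingers, y is the line along which they close (so a half turn about z gives the same grasp; the last joint's range is limited). The gripper opens to 85 mm and grips with 20 to 120 N. Pads are 22 mm wide; open, the fingers measure 114 mm over their backs; the gripper's body (76 mm by 85 mm) begins 54 mm behind the grasp point. The pads swing forward as they close: fully open they stand 13 mm farther back than shut.
Start: joints at [-1.222, 0.217, 1.613, -0, 1.311, -0.112], TCP at [277.937, -559.813, 231.3] pointing down, gripper open.
Joint ranges: [-2.75, 2.75], [-0.78, 2.1], [0.31, 2.55], [-1.13, 4.27], [0.13, 2.63], [-2.58, 2.58]. Speed limits (rad/s): [2.79, 2.79, 3.14, 3.14, 3.14, 3.14].

## Interface

Orientations are given as a unit quaternion [x, y, z, w].
In Python, from bench import bot gives the robot as it stands.
- The arm moves only by the tool servo_tool, never from a script. Its argument "plan" is text: rows parted by semicolons, each of 7 numbers parted by spaces: the shift along the world's x, y, z in units of 30 mm (1.0 is 30 mm), then the turn, a rotation vector about the world's x, y, z in units of 8 degrees (1.0 is 8 degrees), then the closure in counts, from 0 (fully open) to 255 (shut). A call has 1 to 12 rows; each row shifts and turns the commanded pose from where the row before left it; what a row does not reach is not made up. A row lasts 1/8 s, in which the tool goes at most 62.5 mm and 10.7 degrees, less where a joint would pass 70% of its speed; a pose out of reach is approached as far as the arm can. A call is refused whole if a number of a shift passes 1 or a number of a turn 1, either way. A call with a gripper value outside its range is refused whole. The fingers move at their own pace and stop on an object; "squeeze" is the grip in N (left out, the last holds). Time passes only in rows, so rows that do not move let the fingers close. It gives the time, the measured TCP pose, the force, the opening and the grip force at its end, in the units of the state.
- bot.state(): the state, without advancing time (a new reading comes with each control period).
- bot.get_image(name): name is "scene" or "side" or "wrist"; returns a dict with "image" (400x640x3 uint8, blue, green, red), "fovy" (degrees; the focal length in pixels is half the picture's height over the tangent of half this angle, whatever the lens; pixels are square), "cx", "cy" (the principal point, pixels), "D" ([k1, k2, p1, p2, k3] as OpenCV has them; the pictures are not rectified), "camera_from_world" (4x4, takes a point from world to camera coordinates). Camera axes: x right, y up, looking along -z (the intrinsics and any distortion apply to the point x, -y, -z); pixel columns grow to the right and rows downward; lengths in mm; the calibration is good to about 2 mm. A picture is of the moment at which its call begins. There is no depth.
- bot.job_done(): hands the job in; it is judged then, once.
Trained networks look in the newest picture that a camera, given by its name, has taken for a name from the list of things; names that differ only in an ending like _2 or _b are one class to them, and where a whole thing is asked for, a point or a joint stands for the part that bears it (a point fixed in the world has none). Each returns a list of dicts, best first, with "p" (0 to 1); they miss things now and then, are a little off and sometimes report something else, mostly with a low value. They report only what shows in the picture. A call takes as long as a camera call.
- bot.spot_in(camera, query): "xyz" ([x, y, z] in mm, in world coordinates, good to about 4 mm: the middle of the surface that is visible of it).
The state is a dict: "time": time; "joint_pos": joint angles; "joint_vel": joint speeds; "joint_torque": joint torques, N m; "eef_pos": TCP position; "tool_rot": TCP orientation; "ft_force": force on the tool from outside, world axes, zero at the start; "moment": the same for the moment, N m; "finger_gap": finger opening in mm; "finger_force": force on a finger pad.
Only numpy, scipy, OpenCV 4.12 (cv2) and the standard library are available. Lean on these libraries where they do the work, as an engineer would, in place of code of your own. Each camera call takes 0.05 s, during which the arm holds its last target. There are 200 camera calls.

## Task

Open the bottle caddy on the meeting table so that it can be refilled: press down the release tab on its sliding jaw and, keeping the tab down, push the jaw along its toothed bar, away from the two bottles, until it is fully back against the end stop, then let go. Only press and push with the fingertips: pick nothing up, and leave the two bottles, the cup and the tumbler standing where they are.

Things in the scene. Friction and masses are not known exactly. Their poses are not given: they have to be found in the camera images.
- caddy: Black bottle caddy fixed to the table, 350 mm long (x) by 160 wide (y -55 to 105). Origin at table height under the row of bottles; +x is the way the jaw opens. Steel end plate at x = -186, 93 mm high; end stop at x = 152, 80 mm high. At y = 75 a steel bar along x, 14 mm wide, top at z = 58, saw teeth 10 mm apart underneath; at y = -50 a thin guard rail, z = 50.
- jaw (a joint): Slide of the aluminium jaw along the bar in m: 0 nearest the bottles, 0.140 fully open at the end stop; starts at 0.010 to 0.050. About 3 N of friction. The ratchet lets it slide freely towards the bottles but blocks opening (after a few mm of play) unless the release tab is held down. Pushing before pressing the tab jams the pawl.
- release (a joint): Downward travel of the release tab in m: 0 up (or up to 4 mm lower where the pawl rides on a tooth), 0.008 fully down on its stop. A spring lifts it: about 2.5 N to start, 5 N fully down. The teeth are clear beyond 0.0045; press it to 0.006 or more and keep it there while pushing the jaw.
- tab_top (a point): Centre of the top of the release tab, a grey ribbed plate on the jaw, 54 mm along the bar by 46 mm wide; 95 mm above the table when up. Moves with jaw and tab; axes as the caddy's. It lies between two uprights of the jaw, open above and on the side away from the bottles' row.
- push_face (a point): On the jaw: centre of the top edge of the face to push against, 30 mm above the raised tab (z = 125) and 31 mm from the tab's centre in the caddy's +x. It is the near face of an upright stop 12 mm thick and 50 mm wide, centred over the bar. Opposite it, 33 mm on the -x side of the tab's centre, is the inner face of the jaw plate by the bottles (6 mm thick, 145 mm wide, top at z = 120).
- bottle1: Small juice bottle, 50 mm across and 125 mm high, standing loose in the caddy by its fixed end plate. Origin at the centre of its foot. Leave it alone.
- bottle2: The same kind of bottle, standing loose in the caddy between bottle1 and the jaw. Origin at the centre of its foot. Leave it alone.
- cup: White handled cup, 80 mm across the rim and 75 mm high, standing loose on the table beside the bar side of the caddy. Origin at the centre of its foot. Leave it alone.
- tumbler: Glass tumbler, 68 mm across and 95 mm high, standing loose on the table beside the other side of the caddy. Origin at the centre of its foot. Leave it alone.

How it is judged (in metres and radians):
On the way, in this order (a step that is already met when the one before it is completed fails the run):
1. the release tab is pressed down, at least 5.5 mm, before the jaw has opened (value of joint release above 0.0055 m and value of joint jaw below 0.075 m), for 0.1 s.
2. the jaw is pushed fully back, within 6 mm of the end stop (value of joint jaw above 0.134 m), for 0.1 s.
At the end, for the whole second after the job is handed in: The jaw rests fully back, within 6 mm of its end stop; the release tab has sprung up again (less than 3 mm down); the bottles, cup and tumbler stand upright (within 0.2 rad) and within 20 mm of where they stood (value of joint jaw above 0.134 m and value of joint release below 0.003 m and velocity of joint jaw between -0.01 and 0.01 m/s and distance of each of bottle1, bottle2, cup, tumbler from where it was at the start of the episode below 0.02 m and angle between each of bottle1, bottle2, cup, tumbler's own z axis and vertical below 0.2 rad); the robot touches nothing.
It fails at once if the juice bottle by the fixed end is lifted by 10 mm, knocked over or shifted by more than 20 mm (height (world z) of bottle1 above 0.018 m or distance of bottle1 from where it was at the start of the episode above 0.02 m or angle between bottle1's own z axis and vertical above 0.4 rad).
It fails at once if the juice bottle next to the jaw is lifted by 10 mm, knocked over or shifted by more than 20 mm (height (world z) of bottle2 above 0.018 m or distance of bottle2 from where it was at the start of the episode above 0.02 m or angle between bottle2's own z axis and vertical above 0.4 rad).
It fails at once if the cup is lifted by 10 mm, knocked over or shifted by more than 20 mm (height (world z) of cup above 0.01 m or distance of cup from where it was at the start of the episode above 0.02 m or angle between cup's own z axis and vertical above 0.4 rad).
It fails at once if the tumbler is lifted by 10 mm, knocked over or shifted by more than 20 mm (height (world z) of tumbler above 0.01 m or distance of tumbler from where it was at the start of the episode above 0.02 m or angle between tumbler's own z axis and vertical above 0.4 rad).
It also fails if it takes over 35 s, if anything falls off the work surface, if the arm or the gripper's body presses on something with over 40 N, if the wrist force passes 120 N, or if a joint passes its speed limit or range.

## Working session

There is one attempt and no reset: what is moved stays moved. The work goes in short steps, Python scripts to look and compute and a tool call to move; the robot and the scene stay as the last step left them, time stands still between calls to the robot, and variables do not carry over. Pictures are saved under pics/ and viewed, at most 10 in all, crops included, and the job is handed in when it is done.

Besides the shell and the picture viewer there is one more tool, called by a JSON object that holds its "op" and its "data", one argument or row to a line. servo_tool: Moves the arm, as the interface text tells. Its arguments: {"type":"object","properties":{"plan":{"type":"string"},"squeeze":{"type":"number"}},"required":["plan"]}

```bash
mkdir -p pics
python3 - <<'E'
from bench import bot
import cv2
for c in ("scene","side"):
    im=bot.get_image(c); cv2.imwrite(f"pics/{c}0.png",im["image"])
    for q in ("caddy","jaw","tab_top","push_face","bottle1","cup","tumbler"):
        print(c,q,[(([round(v) for v in d["xyz"]]),round(d["p"],2)) for d in bot.spot_in(c,q)[:3]])
s=bot.state();print(s["time"],s["eef_pos"],s["tool_rot"],s["finger_gap"])
E
```

```text
scene caddy [([579, 55, 12], 0.6)]
scene jaw [([544, 18, 91], 0.68)]
scene tab_top [([532, 43, 96], 0.55), ([539, 18, 91], 0.17)]
scene push_face [([542, 19, 90], 0.82)]
scene bottle1 [([553, -109, 85], 0.93)]
scene cup [([450, 139, 43], 0.71)]
scene tumbler [([712, -41, 66], 0.76)]
side caddy [([545, 60, 10], 0.61), ([549, -52, 89], 0.17)]
side jaw [([526, 36, 95], 0.96)]
side tab_top [([523, 54, 92], 0.96)]
side push_face [([527, -106, 82], 0.71), ([524, 35, 96], 0.57)]
side bottle1 [([549, -51, 85], 0.83), ([528, -105, 81], 0.68)]
side cup [([429, 131, 33], 0.87)]
side tumbler [([714, -40, 65], 0.68)]
0.8 [ 277.94535974 -559.83213416  231.36925002] [9.73576433e-01 2.28361398e-01 1.79117110e-05 4.17909915e-05] 85.50225943356187
```

View pics/scene0.png

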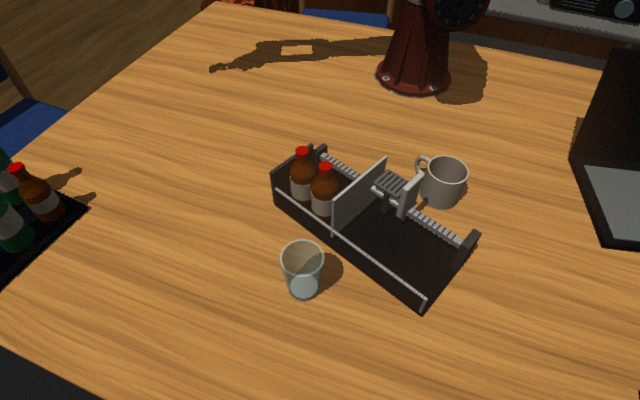

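View pics/side0.png

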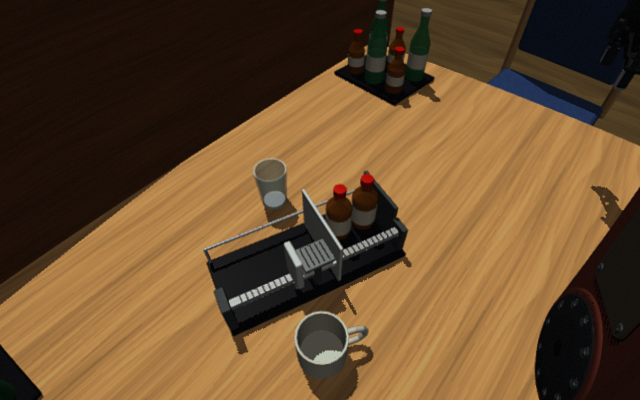

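The scene picture shows the caddy with bottles at (303,170) and (325,190), the tab at about (393,184), the push upright at (410,195), the end stop at (467,248) and the cup at (442,182). The side picture shows the tab at (316,256), the upright at (295,265) and the cup at (322,345). I'll zoom in on both for precise points.

Run:
```python
import cv2,numpy as np
a=cv2.imread("pics/scene0.png")[140:290,300:500]; b=cv2.imread("pics/side0.png")[170:320,205:405]
def z(i,x0,y0):
    i=cv2.resize(i,None,fx=4,fy=4,interpolation=cv2.INTER_CUBIC); i=cv2.convertScaleAbs(i,alpha=1.4,beta=20)
    for k in range(0,200,20):
        cv2.putText(i,str(x0+k),(4*k,10),0,.35,(0,255,255),1); cv2.line(i,(4*k,12),(4*k,599),(0,255,255),1) if k%40==0 else 0
        if k<150: cv2.putText(i,str(y0+k),(0,4*k+4),0,.35,(0,255,0),1); cv2.line(i,(25,4*k),(799,4*k),(0,255,0),1) if k%40==0 else 0
    return i
cv2.imwrite("pics/a.png",z(a,300,140)); cv2.imwrite("pics/b.png",z(b,205,170))
```

```text
(no output)
```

View pics/a.png

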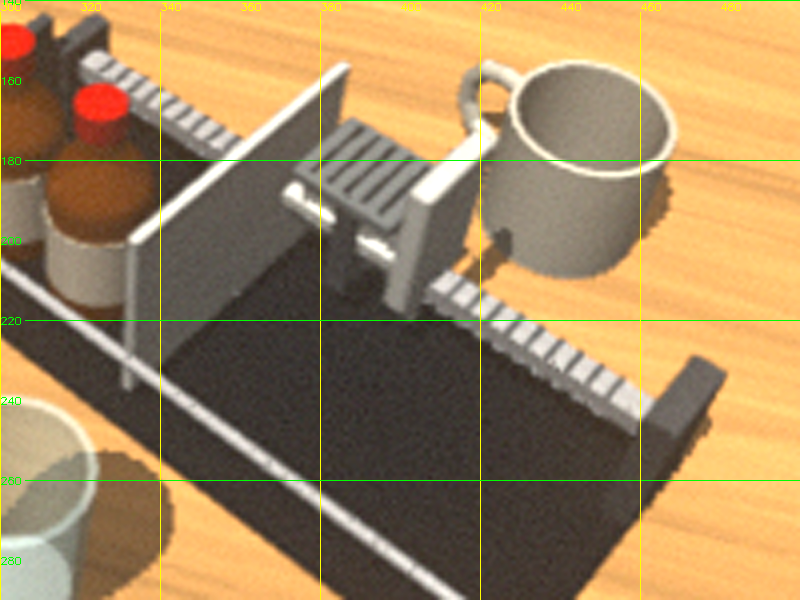

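View pics/b.png

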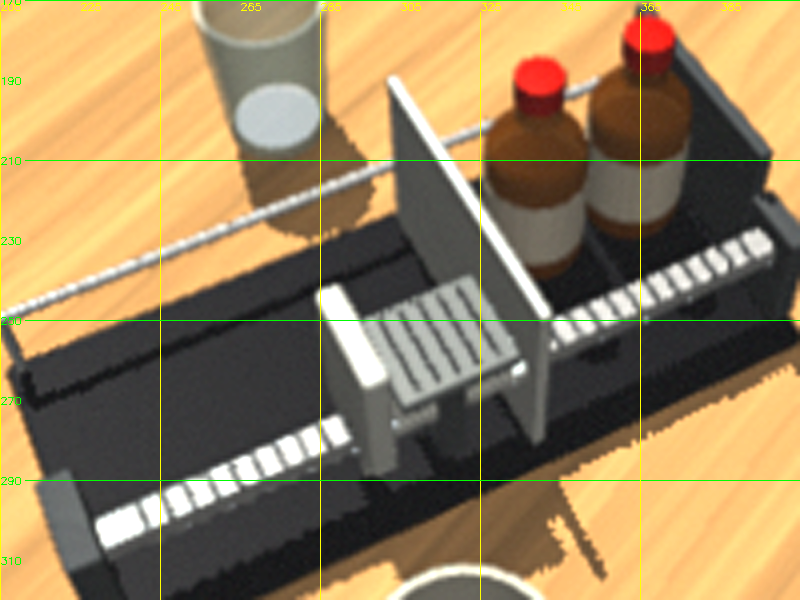

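The crops show the jaw plate's top edge, the upright's top edge, the tab's corners and the bar's ends. All of them can be matched between the two views, so I'll triangulate.

```bash
cat > h.py <<'E'
import cv2,numpy as np
from bench import bot
def cam(n):
    c=bot.get_image(n); f=200/np.tan(np.radians(c["fovy"]/2))
    K=np.array([[f,0,c["cx"]],[0,f,c["cy"]],[0,0,1]]); P=np.diag([1,-1,-1.])@np.array(c["camera_from_world"])[:3]
    return c["image"],K,np.array(c["D"],float),P
def tri(A,B,a,b):
    u=[cv2.undistortPoints(np.array(p,float).reshape(-1,1,2),C[1],C[2]).reshape(-1,2).T for C,p in((A,a),(B,b))]
    X=cv2.triangulatePoints(A[3],B[3],*u); return (X[:3]/X[3]).T
def proj(C,X):
    return cv2.projectPoints(np.array(X,float).reshape(-1,1,3),C[3][:,:3],C[3][:,3],C[1],C[2])[0].reshape(-1,2)
E
python3 - <<'E'
from h import *
A=cam("scene");B=cam("side")
L={"plate_out":((348,66),(547,318)),"plate_in":((133,240),(392,78)),"up_out":((485,137),(375,380)),"up_in":((420,195),(328,290)),
"tab_op":((350,120),(520,350)),"tab_ip":((297,178),(470,278)),"tab_iu":((385,225),(362,322)),"stop":((683,393),(68,520)),"barstart":((95,60),(765,240)),"cap2":((102,95),(540,78)),"cap1":((12,38),(649,35))}
a=np.array([v[0] for v in L.values()])/4+[300,140]; b=np.array([v[1] for v in L.values()])/4+[205,170]
X=tri(A,B,a,b)
e=np.abs(proj(A,X)-a).max(1)
for k,x,r in zip(L,X,e): print(k,x.round(1),r.round(1))
E
```

```text
plate_out [483.9  24.4 117.7] 0.1
plate_in [616.1 -31.4 118.5] 0.3
up_out [513.7  91.  124.1] 0.1
up_in [556.   72.2 123.3] 0.3
tab_op [491.8  30.6  93.3] 0.1
tab_ip [531.8  16.   89.9] 0.5
tab_iu [549.9  61.1  93.4] 0.5
stop [582.2 195.9  77.8] 0.7
barstart [ 456.2 -106.    56.2] 0.3
cap2 [557.2 -65.  133.3] 0.8
cap1 [ 536.1 -115.5  133.1] 0.3
```

{"op": "servo_tool", "data": {
  "plan": "0.4 0.95 0 0 0 0.25 255;0.4 0.95 0 0 0 0.25 255;0.4 0.95 0 0 0 0.25 255;0.4 0.95 0 0 0 0.25 255;0.4 0.95 0 0 0 0.25 255;0.4 0.95 0 0 0 0.25 255;0.4 0.95 0 0 0 0.25 255;0.4 0.95 0 0 0 0.25 255;0.4 0.95 0 0 0 0.25 255;0.4 0.95 0 0 0 0.25 255;0.4 0.95 0 0 0 0.25 255;0.4 0.95 0 0 0 0.25 255"
}}

```text
time: 2.4
eef_pos: [422.3, -216.9, 231.5]
tool_rot: [0.905, 0.426, 0.0, 0.0]
ft_force: [0.3, -0.2, 0.5]
finger_gap: 0.0
finger_force: 0.0
```

{"op": "servo_tool", "data": {
  "plan": "0.4 0.95 0 0 0 0.25 255;0.4 0.95 0 0 0 0.25 255;0.4 0.95 0 0 0 0.25 255;0.4 0.95 0 0 0 0.25 255;0.4 0.95 0 0 0 0.25 255;0.4 0.95 0 0 0 0.25 255;0.4 0.95 0 0 0 0.25 255;0.4 0.95 0 0 0 0.25 255;0.4 0.95 0 0 0 0.25 255;0 0 0 0 0 0 255;0 0 0 0 0 0 255"
}}

```text
time: 3.78
eef_pos: [529.7, 38.3, 231.2]
tool_rot: [0.827, 0.562, -0.0, 0.0]
ft_force: [0.6, 0.5, 0.4]
finger_gap: -0.1
finger_force: 0.0
```

{"op": "servo_tool", "data": {
  "plan": "-0.29 0.28 -0.4 0 0 0 255;0 0 -0.9 0 0 0 255;0 0 -0.9 0 0 0 255;0 0 -0.9 0 0 0 255;0 0 -0.6 0 0 0 255;0 0 0 0 0 0 255;0 0 0 0 0 0 255"
}}

```text
time: 4.65
eef_pos: [521.9, 47.0, 121.1]
tool_rot: [0.827, 0.562, 0.001, 0.0]
ft_force: [0.2, -0.1, -0.1]
finger_gap: 0.1
finger_force: 0.0
```

Run:
```python
from h import *
A=cam("scene")[0][120:260,310:480];B=cam("side")[0][170:310,230:400]
i=[cv2.resize(x,None,fx=2.35,fy=2.35,interpolation=cv2.INTER_CUBIC) for x in(A,B)]
cv2.imwrite("pics/c.png",cv2.convertScaleAbs(np.hstack(i),alpha=1.4,beta=20))
s=bot.state();print(s["time"],s["eef_pos"],s["ft_force"])
```

```text
4.75 [522.43124128  47.01931033 121.75276489] [-0.25672277  0.66462508  0.41685285]
```

View pics/c.png

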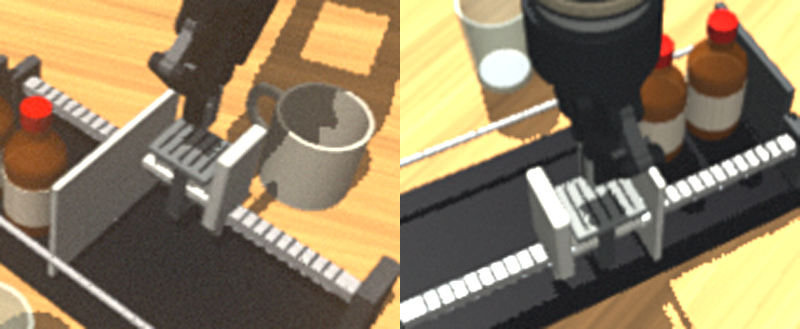

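The picture shows the fingertips centred over the tab, between the plate and the upright, and clear of the bottles and the cup. Next I press.

{"op": "servo_tool", "data": {
  "plan": "0 0 -0.4 0 0 0 255;0 0 -0.35 0 0 0 255;0 0 -0.2 0 0 0 255;0 0 -0.15 0 0 0 255;0 0 -0.1 0 0 0 255;0 0 0 0 0 0 255;0 0 0 0 0 0 255"
}}

```text
time: 5.62
eef_pos: [521.2, 47.3, 86.9]
tool_rot: [0.827, 0.562, -0.001, -0.001]
ft_force: [-6.9, -0.9, 16.2]
finger_gap: 0.0
finger_force: 8.4
```

The tab is on its stop: 16 N against a 5 N spring. Now I push along the bar (0.387, 0.922).

{"op": "servo_tool", "data": {
  "plan": "0.1 0.24 0 0 0 0 255;0.1 0.24 0 0 0 0 255;0.1 0.24 0 0 0 0 255;0.1 0.24 0 0 0 0 255;0.1 0.24 0 0 0 0 255;0.1 0.24 0 0 0 0 255;0 0 0 0 0 0 255"
}}

```text
time: 6.5
eef_pos: [539.6, 91.4, 86.9]
tool_rot: [0.827, 0.562, 0.0, -0.001]
ft_force: [-7.0, 1.6, 15.2]
finger_gap: -0.3
finger_force: 7.6
```

{"op": "servo_tool", "data": {
  "plan": "0.1 0.24 0 0 0 0 255;0.1 0.24 0 0 0 0 255;0.1 0.24 0 0 0 0 255;0.1 0.24 0 0 0 0 255;0.1 0.24 0 0 0 0 255;0.1 0.24 0 0 0 0 255;0 0 0 0 0 0 255"
}}

```text
time: 7.38
eef_pos: [557.6, 134.7, 86.9]
tool_rot: [0.827, 0.562, 0.0, -0.001]
ft_force: [-6.7, 1.7, 14.4]
finger_gap: 0.0
finger_force: 7.1
```

Run:
```python
from h import *
A=cam("scene")[0][120:290,310:490];B=cam("side")[0][170:340,200:380]
i=[cv2.resize(x,None,fx=2.2,fy=2.2,interpolation=cv2.INTER_CUBIC) for x in(A,B)]
cv2.imwrite("pics/d.png",cv2.convertScaleAbs(np.hstack(i),alpha=1.4,beta=20))
s=bot.state();print(s["time"],s["eef_pos"],s["ft_force"])
```

```text
7.475 [557.57027966 134.70764822  86.93008833] [-6.76221329  1.59083398 14.30596264]
```

View pics/d.png

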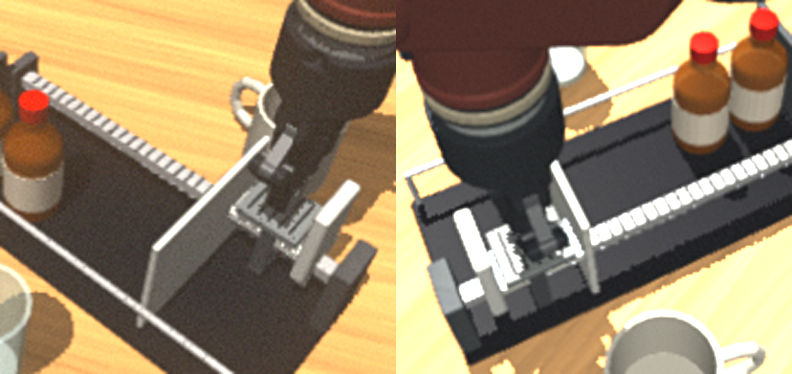

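The jaw follows the fingertips, carried by tab friction, with about 15–20 mm left before the end stop. The bottles and the cup have not moved. I'll keep pushing until contact.

{"op": "servo_tool", "data": {
  "plan": "0.08 0.18 0 0 0 0 255;0.08 0.18 0 0 0 0 255;0.08 0.18 0 0 0 0 255;0.08 0.18 0 0 0 0 255;0.08 0.18 0 0 0 0 255;0 0 0 0 0 0 255"
}}

```text
time: 8.22
eef_pos: [569.3, 157.7, 86.9]
tool_rot: [0.827, 0.563, -0.002, 0.002]
ft_force: [-6.0, -9.9, 15.9]
finger_gap: 0.4
finger_force: 7.7
```

{"op": "servo_tool", "data": {
  "plan": "0.06 0.14 0 0 0 0 255;0.06 0.14 0 0 0 0 255;0.06 0.14 0 0 0 0 255;0.06 0.14 0 0 0 0 255;0 0 0 0 0 0 255"
}}

```text
time: 8.85
eef_pos: [574.1, 167.2, 86.8]
tool_rot: [0.826, 0.563, -0.01, 0.006]
ft_force: [-14.4, -28.1, 24.6]
finger_gap: 0.1
finger_force: 21.0
```

31 N along the bar, so the jaw is firmly against the stop. I'll lift straight up.

{"op": "servo_tool", "data": {
  "plan": "0 0 -0 0 0 0 255;0 0 0.3 0 0 0 255;0 0 0.4 0 0 0 255;0 0 0.8 0 0 0 255;0 0 1 0 0 0 255;0 0 1 0 0 0 255;0 0 1 0 0 0 255;0 0 0 0 0 0 255;0 0 0 0 0 0 255"
}}

```text
time: 9.98
eef_pos: [575.7, 177.2, 217.8]
tool_rot: [0.827, 0.562, -0.001, -0.0]
ft_force: [0.0, 1.0, -0.3]
finger_gap: 0.6
finger_force: 0.0
```

Run:
```python
from h import *
A=cam("scene")[0][120:290,310:490];B=cam("side")[0][170:340,200:380]
i=[cv2.resize(x,None,fx=2.2,fy=2.2,interpolation=cv2.INTER_CUBIC) for x in(A,B)]
cv2.imwrite("pics/e.png",cv2.convertScaleAbs(np.hstack(i),alpha=1.4,beta=20))
s=bot.state();print(s["time"],s["eef_pos"],s["ft_force"])
```

```text
10.075 [575.13906581 177.0659807  216.92917518] [ 0.26804916 -0.71035842  0.49796449]
```

View pics/e.png

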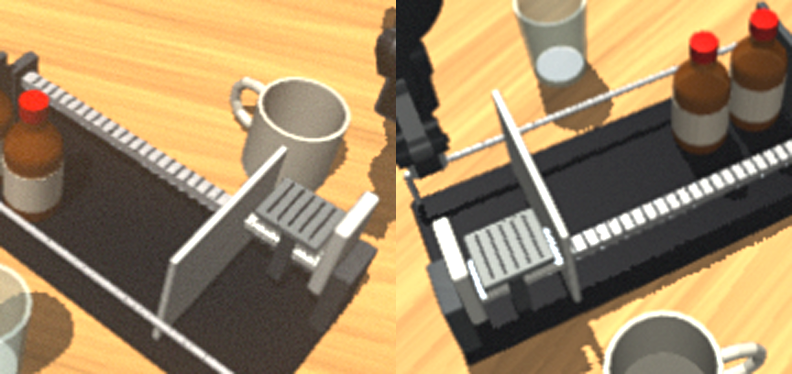

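The tab has sprung up, the upright sits at the end stop, and the bottles, cup and tumbler have not moved. One quick numeric check of the jaw before I hand in.

Run:
```python
from h import *
A=cam("scene");B=cam("side")
X=tri(A,B,[(480.5,210),(466.8,225.5)],[(231.4,308.6),(220.9,271.8)]);m=X.mean(0)
d=np.array([.387,.922]);print(X.round(1),"travel",(m[:2]-[534.8,81.6])@d,"to stop centre",([582.2,195.9]-m[:2])@d)
```

```text
[[544.9 199.6 108.4]
 [596.  176.3 122.2]] travel 111.8652046025735 to stop centre 11.863195397426564
```

```bash
python3 -c "
from bench import bot
print(bot.job_done())"
```

```text
the job is handed in; nothing more can be done
None
```

I pressed the release tab down, pushed the jaw about 112 mm back against the end stop and let the tab spring up; the last picture shows the bottles, cup and tumbler standing where they were, and I handed the job in (no verdict was returned).

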